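# File the locating buttons and hold the lens over the first

### The job

Push the three upright steel buttons, one at a time and without lifting them off the bench, into single file between the guide rails, until the first stands against the stop bar and the others follow close up behind it. Then pick up the hand lens by its handle and hold it level, in the air, centred over the button at the stop, with the lens at the height of the pointer on the post beside it. Finish while still holding it there; leave the bottle, the tin of parts and the tape measure where they are.

Things in the scene. Friction and masses are not known exactly. Their poses are not given: they have to be found in the camera images.
- lane: fixed lane: two parallel aluminium rails 10 mm high, 14 mm wide, 46 mm apart inside, no floor (buttons slide on the bench), closed by a steel stop bar 20 mm high. Origin: on the bench, centreline, where the straight rails begin; x runs to the stop, z up. Stop face at x = +150 mm. Flared wings reach back to x = -30 mm, there about 75 mm apart inside.
- seat (a point): fixed point of the lane: top centre (34 mm above the bench) of a button standing against the stop, at x = 130 mm in the lane's frame; axes as the lane's. Buttons close up behind it have centres at x = 90 and 50 mm.
- focus_mark: fixed collar, 22 mm wide and 16 mm high, clamped at a varying height on a post 10 mm thick and 158 mm high (lane frame x = 130, y = -95 mm, on an 8 mm foot), with a thin level pointer (4 mm thick) towards the lane. Origin: on the post's axis at the pointer's height; y points along the pointer to the lane, z up.
- mark_tip (a point): tip of the pointer, on its centreline, 43 mm from the post's axis and 52 mm beside the lane's centreline; its height (75 to 115 mm above the bench) is the focal height at which the lens must be held. z up.
- button_1: one of three identical machined steel locating buttons standing upright on the bench: round body 40 mm in diameter and 26 mm high, with a 24 mm boss on top to 34 mm overall; about 0.15 kg. Origin: centre of the underside; z up.
- button_2: one of three identical machined steel locating buttons standing upright on the bench: round body 40 mm in diameter and 26 mm high, with a 24 mm boss on top to 34 mm overall; about 0.15 kg. Origin: centre of the underside; z up.
- button_3: one of three identical machined steel locating buttons standing upright on the bench: round body 40 mm in diameter and 26 mm high, with a 24 mm boss on top to 34 mm overall; about 0.15 kg. Origin: centre of the underside; z up.
- loupe: hand lens lying flat on the bench: clear glass in a steel ring 72 mm in outer diameter and 14 mm high, with a straight black handle 18 mm wide and 16 mm thick. Origin: below the lens's centre at the underside; z up through the lens; the handle lies along -x, its black part from x = -50 to -150 mm, underside in the same plane as the ring's. About 0.1 kg.
- lens_centre (a point): centre of the lens, 7 mm above the hand lens's underside (mid height of its ring); axes as the hand lens's.
- lens_handle (a point): grip point on the hand lens's handle, 95 mm from the lens's centre along -x, 8 mm above the underside; axes as the hand lens's.
- dye_bottle: bystander: small standing bottle with a pointed cap, 40 mm in diameter, 95 mm high. Origin: centre of the underside.
- parts_tin: bystander: low round open tin of small parts, 103 mm in diameter, 26 mm high. Origin: centre of the underside.
- tape_measure: bystander: tape measure lying flat, 87 x 78 x 35 mm. Origin: centre of the underside.
There are look-alikes about, which are no part of the job. There is more than one size of the lane; the job needs the larger.

How it is judged:
On the way, in this order (a step that is already met when the one before it is completed fails the run):
1. a first button stands between the rails (((x of button_1 in the frame of lane between 0.018 and 0.14 m and y of button_1 in the frame of lane between -0.006 and 0.006 m and angle between button_1's own z axis and vertical below 0.1 rad) or (x of button_2 in the frame of lane between 0.018 and 0.14 m and y of button_2 in the frame of lane between -0.006 and 0.006 m and angle between button_2's own z axis and vertical below 0.1 rad) or (x of button_3 in the frame of lane between 0.018 and 0.14 m and y of button_3 in the frame of lane between -0.006 and 0.006 m and angle between button_3's own z axis and vertical below 0.1 rad))), for 0.2 s.
2. a second button stands between the rails ((((x of button_2 in the frame of lane between 0.018 and 0.14 m and y of button_2 in the frame of lane between -0.006 and 0.006 m and angle between button_2's own z axis and vertical below 0.1 rad) and (x of button_3 in the frame of lane between 0.018 and 0.14 m and y of button_3 in the frame of lane between -0.006 and 0.006 m and angle between button_3's own z axis and vertical below 0.1 rad)) or ((x of button_1 in the frame of lane between 0.018 and 0.14 m and y of button_1 in the frame of lane between -0.006 and 0.006 m and angle between button_1's own z axis and vertical below 0.1 rad) and (x of button_3 in the frame of lane between 0.018 and 0.14 m and y of button_3 in the frame of lane between -0.006 and 0.006 m and angle between button_3's own z axis and vertical below 0.1 rad)) or ((x of button_1 in the frame of lane between 0.018 and 0.14 m and y of button_1 in the frame of lane between -0.006 and 0.006 m and angle between button_1's own z axis and vertical below 0.1 rad) and (x of button_2 in the frame of lane between 0.018 and 0.14 m and y of button_2 in the frame of lane between -0.006 and 0.006 m and angle between button_2's own z axis and vertical below 0.1 rad)))), for 0.2 s.
3. all three buttons stand between the rails (x of button_1 in the frame of lane between 0.018 and 0.14 m and y of button_1 in the frame of lane between -0.006 and 0.006 m and angle between each of button_1, button_2, button_3's own z axis and vertical below 0.1 rad and x of button_2 in the frame of lane between 0.018 and 0.14 m and y of button_2 in the frame of lane between -0.006 and 0.006 m and x of button_3 in the frame of lane between 0.018 and 0.14 m and y of button_3 in the frame of lane between -0.006 and 0.006 m), for 0.2 s.
4. the hand lens is picked up (height (world z) of lens_centre above 0.04 m and contact force between the fingers and loupe above 1 N), for 0.2 s.
At the end, for the whole second after the job is handed in: Three buttons upright in file between the rails, the first within 12 mm of the stop, 12 mm slack in all. Lens in the gripper, touching nothing else, at rest: centre within 12 mm of the first button from above, mid height within 6 mm of the pointer's, tilt under 0.10 rad (x of button_1 in the frame of lane between 0.038 and 0.14 m and y of button_1 in the frame of lane between -0.006 and 0.006 m and angle between each of button_1, button_2, button_3, loupe's own z axis and vertical below 0.1 rad and x of button_2 in the frame of lane between 0.038 and 0.14 m and y of button_2 in the frame of lane between -0.006 and 0.006 m and x of button_3 in the frame of lane between 0.038 and 0.14 m and y of button_3 in the frame of lane between -0.006 and 0.006 m and ((horizontal distance between lens_centre and button_1 below 0.012 m and x of button_1 in the frame of lane above 0.118 m) or (horizontal distance between lens_centre and button_2 below 0.012 m and x of button_2 in the frame of lane above 0.118 m) or (horizontal distance between lens_centre and button_3 below 0.012 m and x of button_3 in the frame of lane above 0.118 m)) and z of lens_centre in the frame of mark_tip between -0.006 and 0.006 m and contact force between the fingers and loupe above 1 N and contact force between loupe and button_1 below 0.1 N and contact force between loupe and button_2 below 0.1 N and contact force between loupe and button_3 below 0.1 N and contact force between loupe and lane below 0.1 N and contact force between loupe and focus_mark below 0.1 N and linear speed of each of loupe, button_1, button_2, button_3 below 0.02 m/s); the arm keeps its last pose, push and grip.
It fails at once if a button is lifted off the bench (more than 20 mm) (height (world z) of any of button_1, button_2, button_3 above 0.02 m).
It fails at once if the bottle is moved more than 20 mm (distance of dye_bottle from where it was at the start of the episode above 0.02 m).
It fails at once if the tin of parts is moved more than 20 mm (distance of parts_tin from where it was at the start of the episode above 0.02 m).
It fails at once if the tape measure is moved more than 20 mm (distance of tape_measure from where it was at the start of the episode above 0.02 m).
It also fails if it takes over 67 s, if anything falls off the work surface, if the arm or the gripper's body presses on something with over 40 N, if the wrist force passes 120 N, or if a joint passes its speed limit or range.

### The arm

A 6-joint arm with a two-finger parallel gripper is mounted at the origin on a cart in front of the work surface, level with it; the furniture and walls round the work are solid. World frame = base frame: x ahead of the robot, y to its left, z up, the work surface at z = 0. Lengths are in m, angles in rad, forces in N, time in s.
With the tool pointing down it reaches from about 0.4 to 0.825 m from the base axis. Payload 7 kg.
Tool frame: the origin (TCP) lies at the very end of the fingers, on their centre line; the grasp point (between the pads) lies 19 mm behind it; x points along the fingers, y is the direction in which the jaws open and shut, and the axes are right-handed (so a half turn about x gives the same grasp; the last joint's range is limited). The gripper opens to 88 mm and grips with 3 to 60 N. Pads are 19 mm wide; open, the fingers measure 130 mm over their backs; the gripper's body (78 mm by 193 mm) begins 47 mm behind the grasp point.
Start: joints at [-0.924, 0.359, 0.012, 0, -1.224, -0.288], TCP at [0.237, -0.632, 0.227] pointing down, gripper open.
Joint ranges: [-3.07, 3.07], [-1.43, 2.12], [-1.02, 1.25], [-3.03, 1.67], [-3.05, -0], [-3.03, 3.03]. Speed limits (rad/s): [2.39, 2.39, 3.01, 3.14, 3.14, 3.14].

### API

Orientations are given as [roll, pitch, yaw] about the fixed x, y, z axes, in that order (R = Rz(yaw) Ry(pitch) Rx(roll)).
In Python, from station import arm gives the robot as it stands.
- The arm moves only by the shell command python3 -m inch 'ROWS' [OPENING] [FORCE]. ROWS is text: rows parted by semicolons, each of 6 numbers parted by spaces: the shift along the world's x, y, z in units of 30 mm (1.0 is 30 mm), then the turn, a rotation vector about the world's x, y, z in units of 5 degrees (1.0 is 5 degrees). In form: dx dy dz wx wy wz; .... A call has 1 to 12 rows; each row shifts and turns the commanded pose from where the row before left it; what a row does not reach is not made up. A row lasts 1/8 s, in which the tool goes at most 62.5 mm and 10.7 degrees, less where a joint would pass 70% of its speed; a pose out of reach is approached as far as the arm can. A call is refused whole if a number of a shift passes 1 or a number of a turn 1, either way. A call with a gripper value outside its range is refused whole. OPENING is the opening, from 0 (shut) to 1 (fully open), set as the call begins (- or left out, the last holds). The fingers move at their own pace and stop on an object; FORCE is the grip in N (left out, the last holds). Time passes only in rows, so rows that do not move let the fingers close. It gives the time, the measured TCP pose, the force and the opening at its end, in the units of the state.
- arm.get_state(): the state, without advancing time (a new reading comes with each control period).
- arm.grab_frame(name): name is "side" or "top" or "wrist"; returns a dict with "frame" (480x640x3 uint8, red, green, blue), "range_z" (480x640 float32, m along the optical axis (not along the pixel's ray), 0 where there is no reading), "mtx" (3x3 intrinsics, pixels), "pose" (4x4, takes a point from camera to world coordinates). Camera axes: x right, y up, looking along -z (the intrinsics and any distortion apply to the point x, -y, -z); pixel columns grow to the right and rows downward; lengths in m; the calibration is good to about 2 mm. A picture is of the moment at which its call begins.
- arm.job_done(): hands the job in, once; it reports no verdict.
Trained networks look in a picture, given as the dict that the camera call returned (one of the last four; its "shot" number tells which), for a name from the list of things; names that differ only in an ending like _2 or _b are one class to them, and where a whole thing is asked for, a point or a joint stands for the part that bears it (a point fixed in the world has none). Each returns a list of dicts, best first, with "confidence" (0 to 1); they miss things now and then, are a little off and sometimes report something else, mostly with a low value. They report only what shows in the picture. A call takes as long as a camera call. They do not tell look-alikes from the thing itself.
- arm.search_frame(picture, target): "extent" ([centre column, centre row, width, height] as shares, 0 to 1, of the picture: columns of its width, rows of its height, round what is visible of it).
- arm.masks_of(picture, target): "mask" (480x640 bool, what is visible of it) and "extent" ([centre column, centre row, width, height] as shares, 0 to 1, of the picture: columns of its width, rows of its height, round what is visible of it).
- arm.place_of(picture, target): "position" ([column, row] as shares, 0 to 1, of the picture: columns of its width, rows of its height: a listed point, or the origin of a listed thing).
The state is a dict: "t": time; "q": joint angles; "qd": joint speeds; "joint_efforts": joint torques, N m; "eef_pos": TCP position; "ee_rot": TCP orientation; "force": force on the tool from outside, world axes, zero at the start; "moment": the same for the moment, N m; "width": finger opening in m.
Only numpy, scipy, OpenCV 4.12 (cv2) and the standard library are available. Lean on these libraries where they do the work, as an engineer would, in place of code of your own. Each camera call takes 0.05 s, during which the arm holds its last target. There are 200 camera calls.

## Working session

There is one attempt and no reset: what is moved stays moved. The work goes in short steps, Python scripts to look and compute and a shell command to move; the robot and the scene stay as the last step left them, time stands still between calls to the robot, and variables do not carry over. Pictures are saved under pics/ and viewed, about 8 in all and at most 12, crops included, and the job is handed in when it is done.

```bash
ls; mkdir -p pics; cat > h.py <<'E'
import numpy as np, cv2
from station import arm
def world(p,u,v,z=None):
    """pixel -> world; by depth, or on plane z"""
    K=p["mtx"];T=np.array(p["pose"])
    d=np.array([(u-K[0][2])/K[0][0],-(v-K[1][2])/K[1][1],-1.])
    if z is None:
        r=p["range_z"][int(round(v)),int(round(u))]
        return T[:3,:3]@(d*r)+T[:3,3]
    w=T[:3,:3]@d
    return T[:3,3]+w*(z-T[2,3])/w[2]
def cloud(p):
    K=np.array(p["mtx"]);T=np.array(p["pose"]);v,u=np.mgrid[:480,:640];r=p["range_z"]
    c=np.stack([(u-K[0,2])/K[0,0]*r,-(v-K[1,2])/K[1,1]*r,-r],-1)
    return c@T[:3,:3].T+T[:3,3]
def save(p,n,crop=None,s=1):
    f=cv2.cvtColor(p["frame"],cv2.COLOR_RGB2BGR)
    if crop: a,b,c,d=crop;f=f[b:d,a:c]
    cv2.imwrite("pics/"+n,cv2.resize(f,None,fx=s,fy=s,interpolation=cv2.INTER_CUBIC))
E
python3 - <<'E'
from h import *
p=arm.grab_frame("top");save(p,"top0.png")
print([k for k in p], p["mtx"],p["pose"])
for n in ["lane","seat","mark_tip","focus_mark","button_1","loupe","lens_centre","lens_handle","dye_bottle","parts_tin","tape_measure"]:
    for r in arm.place_of(p,n)[:6]:
        u,v=r["position"][0]*640,r["position"][1]*480
        print(n,round(r["confidence"],2),round(u),round(v),world(p,u,v).round(3) if 0<=u<639 and 0<=v<479 else '')
E
```

```text
pics
['frame', 'range_z', 'mtx', 'pose', 'shot'] [[519.42390416   0.         321.76130807]
 [  0.         519.42390416 239.20525074]
 [  0.           0.           1.        ]] [[ 0.00526309  0.98796588 -0.15458239  0.38880222]
 [-0.99984823  0.00776643  0.01559482 -0.013654  ]
 [ 0.0166077   0.15447685  0.98785681  1.22403364]
 [ 0.          0.          0.          1.        ]]
lane 0.65 254 250 [ 0.554  0.129 -0.004]
lane 0.62 289 339 [0.345 0.041 0.001]
lane 0.16 403 219 [ 0.629 -0.227  0.008]
seat 0.88 198 246 [ 0.562  0.262 -0.005]
seat 0.8 242 335 [0.356 0.15  0.001]
mark_tip 0.56 316 215 [ 0.633 -0.018  0.035]
mark_tip 0.47 211 204 [ 0.664  0.235 -0.001]
focus_mark 0.73 404 218 [ 0.632 -0.23   0.004]
focus_mark 0.44 190 205 [0.641 0.262 0.092]
button_1 0.78 320 214 [ 0.637 -0.028  0.025]
button_1 0.69 316 278 [ 0.485 -0.021  0.031]
button_1 0.63 321 243 [ 0.566 -0.032  0.034]
loupe 0.89 406 219 [ 0.631 -0.234  0.006]
lens_centre 0.65 404 218 [ 0.634 -0.231  0.004]
lens_handle 0.93 445 219 [ 0.629 -0.327  0.01 ]
dye_bottle 0.82 276 180 [0.705 0.073 0.073]
parts_tin 0.67 356 165 [ 0.762 -0.114  0.009]
tape_measure 0.76 450 180 [ 0.719 -0.336  0.032]
```

View pics/top0.png

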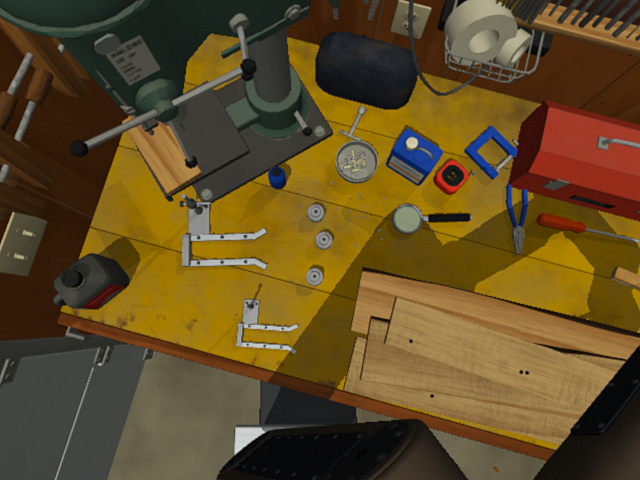

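The top view shows the larger lane at about (183–267, 232–268), with its stop at the left (+y). The three buttons are at (316,212), (323,240) and (315,276), and the lens is at (406,219) with its handle to the right. The smaller lane at (268,335) is the decoy. Next I'll measure precisely.

```bash
python3 - <<'E'
from h import *
np.set_printoptions(suppress=True,precision=4)
p=arm.grab_frame("top");C=cloud(p)
for r in arm.masks_of(p,"button_1")[:5]:
    P=C[r["mask"]];t=P[P[:,2]>.029];a=(t.min(0)+t.max(0))/2
    print("btn",round(r["confidence"],2),len(P),len(t),t.mean(0),a)
for r in arm.masks_of(p,"loupe")[:2]:
    m=r["mask"];P=C[m];print("loupe",round(r["confidence"],2),len(P),P.min(0),P.max(0))
    h=np.array([world(p,u,v,.016) for v,u in np.argwhere(m)])
    H=h[h[:,1]<-.29];print("handle mean",H.mean(0),cv2.fitLine(H[:,:2].astype('f4'),2,0,.01,.01).ravel(),H[:,1].min())
    L=h[h[:,1]>-.27][:,:2].astype('f4');print("ring",cv2.minEnclosingCircle(L))
reg=np.zeros((480,640),bool);reg[195:275,175:275]=1
for lo,hi,n in[(.005,.014,"rails"),(.014,.026,"stop"),(.03,.2,"post")]:
    m=reg&(C[...,2]>lo)&(C[...,2]<hi)
    P=C[m];print(n,len(P),cv2.minAreaRect(P[:,:2].astype('f4')),P.min(0),P.max(0))
s=arm.grab_frame("side");save(s,"side0.png");S=cloud(s)
for n in["mark_tip","focus_mark","lane","seat","lens_handle","button_1"]:
    for r in arm.place_of(s,n)[:4]:
        u,v=r["position"][0]*640,r["position"][1]*480
        print(n,round(r["confidence"],2),round(u),round(v),world(s,u,v) if 0<=u<639 and 0<=v<479 else '')
cv2.imwrite("pics/toplane.png",cv2.resize(cv2.cvtColor(p["frame"][185:295,160:340],4),None,fx=4,fy=4,interpolation=2))
print(s["pose"],arm.get_state())
E
```

```text
btn 0.76 234 87 [ 0.489  -0.0138  0.0329] [ 0.4876 -0.0117  0.0338]
btn 0.65 1439 9 [ 0.6612 -0.0751  0.4279] [ 0.602  -0.0886  0.6266]
btn 0.54 242 87 [ 0.5746 -0.0365  0.0332] [ 0.5761 -0.04    0.0335]
btn 0.49 245 80 [ 0.6401 -0.0165  0.0328] [ 0.6385 -0.0164  0.0337]
loupe 0.97 1112 [ 0.3888 -0.3894 -0.0049] [ 0.6656 -0.0137  1.224 ]
handle mean [ 0.6315 -0.3398  0.016 ] [ 0.0291 -0.9996  0.6315 -0.3398] -0.3880244331780985
ring ((0.6277398467063904, -0.23502379655838013), 0.03701038658618927)
rails 1423 ((0.5908105969429016, 0.198075532913208), (0.2363928258419037, 0.18830262124538422), 89.26081848144531) [0.4957 0.0802 0.005 ] [0.685  0.3154 0.014 ]
stop 388 ((0.5997969508171082, 0.1998806744813919), (0.16734643280506134, 0.19230134785175323), 1.6170514822006226) [0.5139 0.1036 0.0141] [0.6819 0.2955 0.026 ]
post 196 ((0.6472658514976501, 0.2538333237171173), (0.03981071710586548, 0.05991917848587036), 34.90172576904297) [0.6345 0.2184 0.0312] [0.6783 0.2869 0.1618]
mark_tip 0.66 209 261 [0.6852 0.2085 0.0216]
mark_tip 0.56 404 155 [ 0.7076 -0.3348  0.0329]
focus_mark 0.69 213 
[... 316 characters left out ...]
31 -0.0061  0.0294]
button_1 0.86 311 238 [ 0.621  -0.0183  0.0242]
button_1 0.58 328 251 [ 0.5644 -0.0305  0.0364]
[[-0.5059  0.7358 -0.4502 -0.038 ]
 [-0.8626 -0.4371  0.2548  0.3294]
 [-0.0093  0.5172  0.8558  1.2143]
 [ 0.      0.      0.      1.    ]] {'t': 1.1, 'q': array([-0.9239,  0.3586,  0.0119, -0.    , -1.2241, -0.2881]), 'qd': array([-0.0019, -0.0006, -0.0007,  0.0011,  0.    , -0.0009]), 'joint_efforts': array([  0.0002, -58.2395,  29.3307,   7.0023,   0.0125,  -0.0001]), 'eef_pos': array([ 0.237 , -0.632 ,  0.2265]), 'ee_rot': array([1.2052, 1.5707, 1.564 ]), 'force': array([ 0.344 , -0.1067, -0.2759]), 'moment': array([-0.0106,  0.0031, -0.0072]), 'width': 0.0873473009254917}
```

View pics/side0.png

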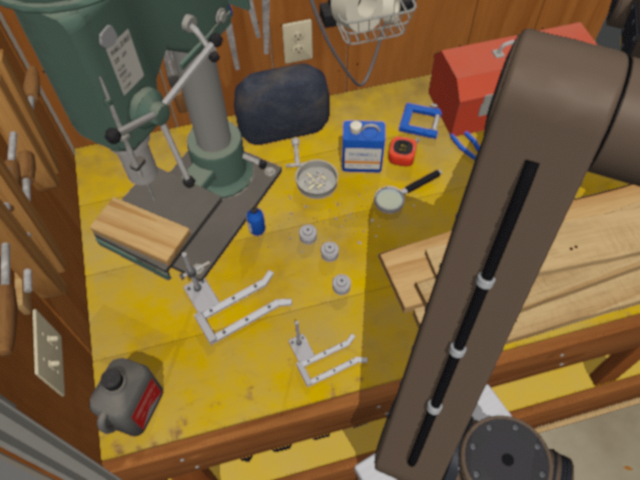

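View pics/toplane.png

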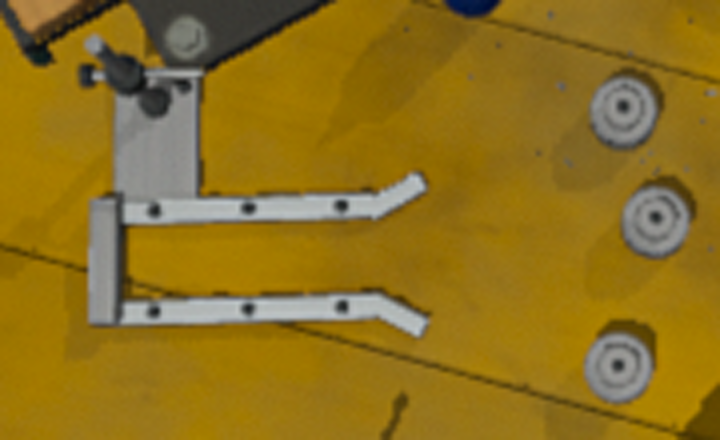

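The side view shows the post and collar at (190,268) beside the big lane. The crop shows the rails, flares and boss centres clearly, and I'll compute from those pixels.

```bash
python3 - <<'E'
from h import *
np.set_printoptions(suppress=True,precision=4)
from scipy.spatial.transform import Rotation as R
p=arm.grab_frame("top")
w=lambda x,y,z:world(p,x/4+160-.4,y/4+185-.4,z)
a=w(160,260,.01);b=w(372,254,.01);s=w(122,260,.02);print("centre",a,b,"stop",s,"start",w(377,254,.01))
d=(a-b)[:2];d/=np.linalg.norm(d);print("dir",d,np.degrees(np.arctan2(d[1],d[0])))
for q in[(622,107),(656,219),(619,366)]:print("btn",w(*q,.034))
print("rails inner",w(250,218,.01),w(250,297,.01))
print("flare tips",w(425,185,.01),w(427,328,.01))
st=arm.get_state();M=R.from_euler('xyz',st["ee_rot"]).as_matrix();print(M)
p=arm.grab_frame("wrist");print(p["pose"]); save(p,"w0.png")
E
```

```text
centre [0.5518 0.2541 0.01  ] [0.5563 0.1299 0.01  ] stop [0.5503 0.2739 0.02  ] start [0.5563 0.127  0.01  ]
dir [-0.0362  0.9993] 92.07447548768279
btn [ 0.6408 -0.0165  0.034 ]
btn [ 0.5747 -0.0367  0.034 ]
btn [ 0.4893 -0.0159  0.034 ]
rails inner [0.5772 0.2023 0.01  ] [0.5303 0.2006 0.01  ]
flare tips [0.5978 0.0997 0.01  ] [0.5128 0.0967 0.01  ]
[[ 0.     -0.3512  0.9363]
 [-0.      0.9363  0.3512]
 [-1.     -0.      0.    ]]
[[-0.3514 -0.9062 -0.2353  0.1741]
 [ 0.9362 -0.3395 -0.0906 -0.6556]
 [ 0.0022 -0.2522  0.9677  0.3852]
 [ 0.      0.      0.      1.    ]]
```

```bash
python3 -m inch '.63 1 0 0 0 1; .63 1 0 0 0 1; .63 1 0 0 0 1; .63 1 0 0 0 1; .63 1 0 0 0 1; .63 1 0 0 0 1; .63 1 0 0 0 1; .63 1 0 0 0 1; .63 1 0 0 0 1; .63 1 0 0 0 1; .63 1 0 0 0 1; .63 1 0 0 0 1' 0.27 10 && python3 -m inch '.63 1 0 0 0 1; .63 1 0 0 0 1; .63 1 0 0 0 .3; .63 1 0 0 0 0; .63 1 0 0 0 0; .63 1 0 0 0 0;0 0 0 0 0 0; 0 0 0 0 0 0'
python3 - <<'E'
from h import *
np.set_printoptions(suppress=True,precision=4)
p=arm.grab_frame("wrist");save(p,"w1.png")
for n in["button_1","seat","lane","mark_tip","focus_mark"]:
    for r in arm.place_of(p,n)[:4]:
        u,v=r["position"][0]*640,r["position"][1]*480
        print(n,round(r["confidence"],2),round(u),round(v),world(p,u,v,0 if n!="seat" else .034))
for r in arm.masks_of(p,"button_1")[:4]:
    P=cloud(p)[r["mask"]];t=P[P[:,2]>.029];print(len(t),(t.min(0)+t.max(0))/2)
print(arm.get_state()["width"],arm.get_state()["ee_rot"])
t=arm.grab_frame("top");C=cloud(t);m=(C[...,2]>.12)&(C[...,0]<.75)&(C[...,0]>.45)&(C[...,1]>.08);print("high pts",m.sum(),C[m].min(0) if m.any() else '')
i=np.argwhere(m);q=C[m];k=q[:,0]<.68;print(q[k][:: max(1,k.sum()//12)])
E
```

```text
t: 2.7
eef_pos: [0.4644, -0.271, 0.2268]
ee_rot: [-1.667, 1.57, -0.258]
force: [-0.1, -0.0, 1.2]
width: 0.0238
t: 3.7
eef_pos: [0.5769, -0.0921, 0.2265]
ee_rot: [1.676, 1.57, -3.0]
force: [-1.3, -1.2, 0.6]
width: 0.0238
button_1 0.88 319 261 [ 0.5778 -0.0365  0.    ]
button_1 0.73 258 278 [ 0.6407 -0.0157  0.    ]
lane 0.35 271 41 [ 0.6276 -0.2388  0.    ]
515 [ 0.5734 -0.0927  0.2072]
28 [ 0.608  -0.0928  0.2071]
0.023462558325499143 [-1.417   1.5705  0.1889]
high pts 33444 [0.45 0.08 0.12]
[[0.6799 0.2594 0.7218]
 [0.5854 0.088  0.6339]
 [0.5645 0.1476 0.6444]
 [0.5496 0.1611 0.6504]
 [0.6336 0.529  0.2733]
 [0.5277 0.1125 0.6515]
 [0.5143 0.0957 0.6606]
 [0.5053 0.1443 0.6416]
 [0.5488 0.5333 0.3028]
 [0.472  0.0902 0.6815]
 [0.5089 0.544  0.2177]
 [0.4783 0.5535 0.1913]
 [0.4512 0.4436 0.1298]]
```

View pics/w1.png

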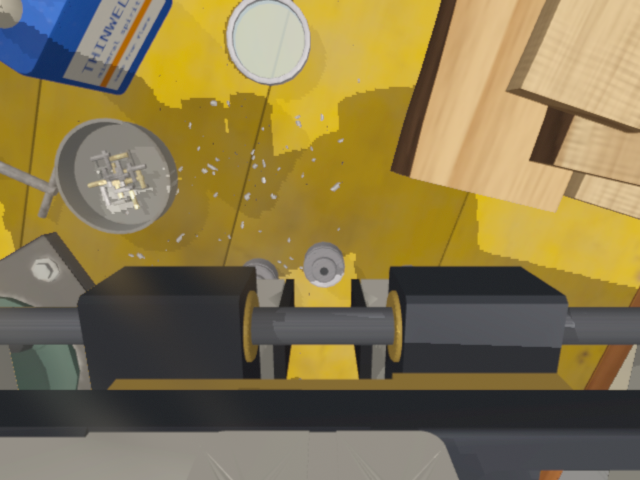

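The wrist view looks back towards −y, showing the middle button at (322,262) between the fingers. It agrees with the top measurement to 3 mm. Now I'll lower the fork behind the middle button and push it into the lane.

```bash
python3 -m inch '0 0 -1 0 0 0;0 0 -1 0 0 0;0 0 -1 0 0 0;0 0 -1 0 0 0;0 0 -1 0 0 0;0 0 -1 0 0 0;0 0 -.7 0 0 0;0 0 -.4 0 0 0;0 0 0 0 0 0' && python3 -m inch '0 .4 0 0 0 0;-.04 .4 0 0 0 0;-.06 .4 0 0 0 0;-.06 .4 0 0 0 0;-.06 .4 0 0 0 0;-.06 .4 0 0 0 0;-.06 .4 0 0 0 0;-.06 .4 0 0 0 0;-.06 .4 0 0 0 0;-.06 .4 0 0 0 0;-.06 .4 0 0 0 0;0 0 0 0 0 0'
python3 - <<'E'
from h import *
t=arm.grab_frame("top");save(t,"t2.png",(150,150,390,330),3)
E
```

```text
t: 5.22
eef_pos: [0.5768, -0.0922, 0.013]
ee_rot: [1.733, 1.569, -2.944]
force: [0.1, -0.6, 0.8]
width: 0.0236
t: 6.72
eef_pos: [0.5596, 0.041, 0.0134]
ee_rot: [0.386, 1.571, 1.994]
force: [0.2, -0.4, 0.6]
width: 0.0238
```

View pics/t2.png

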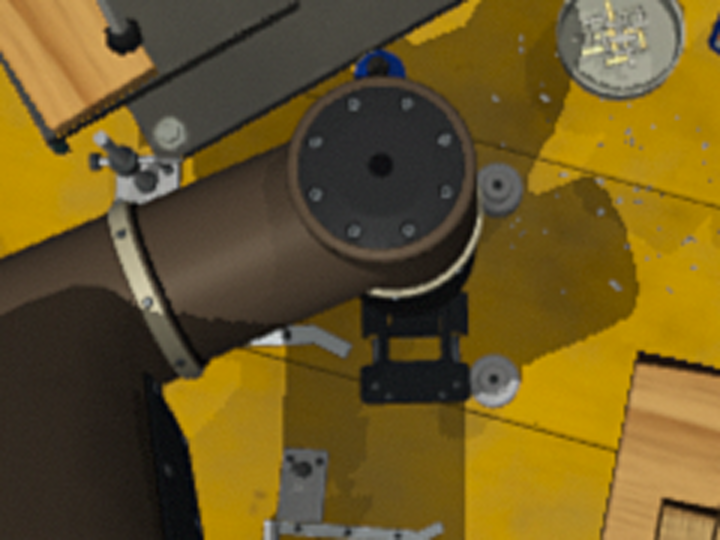

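The arm hides the lane from above. The other two buttons, at crop (500,188) and (493,380), are undisturbed. I'll continue the push, then retreat upwards and look.

```bash
python3 -m inch '-.02 .4 0 0 0 0;-.02 .4 0 0 0 0;-.02 .4 0 0 0 0;-.02 .4 0 0 0 0;-.02 .4 0 0 0 0;-.01 .4 0 0 0 0;-.01 .4 0 0 0 0;-.01 .4 0 0 0 0;-.01 .4 0 0 0 0;-.01 .3 0 0 0 0;0 .1 0 0 0 0;0 0 0 0 0 0' && python3 -m inch '0 -.5 0 0 0 0;0 -1 0 0 0 0;0 -1 1 0 0 0;0 -1 1 0 0 0;-.5 -1 1 0 0 0;-.5 -1 0 0 0 -1;-.5 -1 0 0 0 -1;-.5 -1 0 0 0 -1;-.5 -.2 0 0 0 -1;0 0 0 0 0 0'
python3 - <<'E'
from h import *
np.set_printoptions(suppress=True,precision=4)
for cam in("top","side"):
    t=arm.grab_frame(cam)
    print(cam)
    for r in arm.place_of(t,"button_1")[:5]:
        u,v=r["position"][0]*640,r["position"][1]*480
        print(round(r["confidence"],2),round(u),round(v),world(t,u,v,0),world(t,u,v))
    if cam=="top":
        save(t,"t3.png",(150,150,390,330),3);C=cloud(t);P=C[265:330,362:420];print("plank",np.percentile(P[...,2],[5,50,95,99]));k=P[...,2]>.012;print(P[k][:,1].max(),P[k][:,0].max())
    else: save(t,"s3.png",(160,200,400,380),3)
E
```

```text
t: 8.28
eef_pos: [0.5553, 0.1602, 0.0136]
ee_rot: [-0.743, 1.571, 0.863]
force: [0.0, 0.6, -0.4]
width: 0.0241
t: 9.52
eef_pos: [0.479, -0.0724, 0.1037]
ee_rot: [0.672, 1.571, 1.927]
force: [0.4, 0.3, 0.5]
width: 0.0234
top
0.71 229 249 [0.5544 0.1876 0.    ] [0.55   0.1824 0.0322]
0.47 317 216 [ 0.6367 -0.0205  0.    ] [ 0.6306 -0.0203  0.0301]
plank [-0.0014  0.031   0.5434  0.5459]
-0.013654004324123083 0.499421836318567
side
0.9 244 305 [0.5585 0.1884 0.    ] [0.5423 0.1923 0.033 ]
0.77 338 287 [ 0.4928 -0.013   0.    ] [ 0.4791 -0.0042  0.0313]
```

View pics/s3.png

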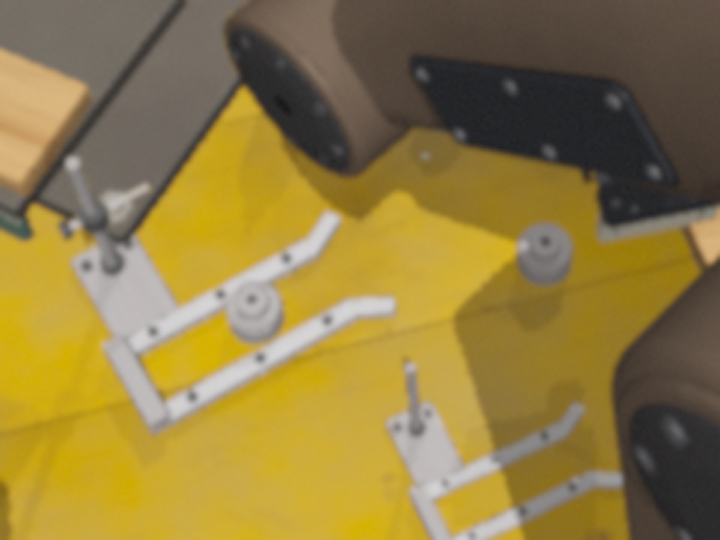

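The side crop shows the first button standing between the rails at (255,312), lane x ≈ 62 mm, and the next button at (545,253). I'll push that one next.

```bash
python3 -m inch '-.1 .58 0 0 0 0;0 0 -1 0 0 0;0 0 -1 0 0 0;0 0 -.7 0 0 0;0 0 -.3 0 0 0;0 0 0 0 0 0' && python3 -m inch '.17 .53 0 0 0 0;.226 .3 0 0 0 0;.226 .3 0 0 0 0;.226 .3 0 0 0 0;.226 .3 0 0 0 0;.226 .3 0 0 0 0;.226 .3 0 0 0 0;.226 .3 0 0 0 0;.226 .3 0 0 0 0;.226 .3 0 0 0 0;.226 .3 0 0 0 0;0 0 0 0 0 0'
python3 - <<'E'
from h import *
np.set_printoptions(suppress=True,precision=4)
t=arm.grab_frame("side")
for r in arm.place_of(t,"button_1")[:5]:
        u,v=r["position"][0]*640,r["position"][1]*480
        print(round(r["confidence"],2),round(u),round(v),world(t,u,v,0),world(t,u,v))
save(t,"s4.png",(160,200,400,380),3)
E
```

```text
t: 10.48
eef_pos: [0.4773, -0.0535, 0.0132]
ee_rot: [2.246, 1.57, -2.779]
force: [0.4, -0.0, 1.3]
width: 0.0242
t: 11.98
eef_pos: [0.5512, 0.0534, 0.0135]
ee_rot: [-0.763, 1.57, 0.495]
force: [-0.6, -0.4, -0.5]
width: 0.0237
0.56 243 307 [0.5552 0.1924 0.    ] [0.1707 0.2812 0.787 ]
```

View pics/s4.png

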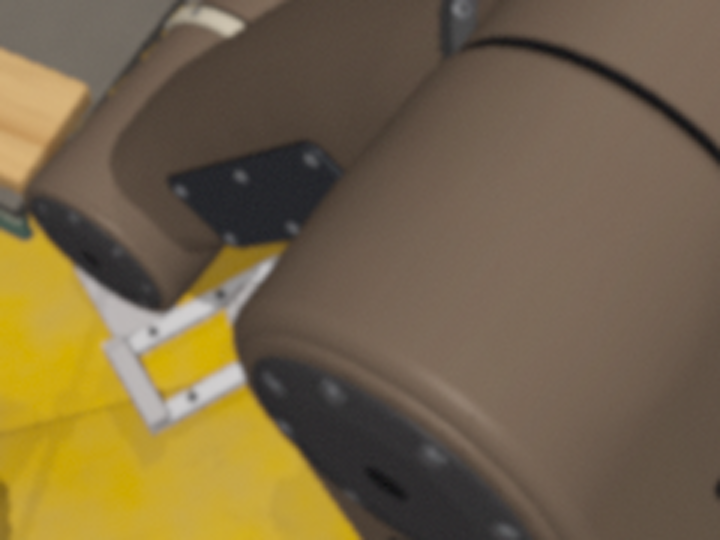

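The arm hides the button, so I'll carry on as planned and check afterwards.

```bash
python3 -m inch '.033 .284 0 0 0 .67;.033 .284 0 0 0 .67;.033 .284 0 0 0 .67;.033 .284 0 0 0 .67;.033 .284 0 0 0 .67;.033 .284 0 0 0 .65;-.012 .3 0 0 0 0;-.012 .3 0 0 0 0;-.012 .3 0 0 0 0;-.012 .3 0 0 0 0;-.012 .3 0 0 0 0;-.012 .3 0 0 0 0' && python3 -m inch '0 0 0 0 0 0;0 -.5 0 0 0 0;0 -1 0 0 0 0;0 -1 1 0 0 0;0 -1 1 0 0 0;.6 -1 1 0 0 1;.6 -1 0 0 0 1;.6 -1 0 0 0 1;.6 -.5 0 0 0 1;.6 -.2 0 0 0 0; 0 0 0 0 0 0'
python3 - <<'E'
from h import *
np.set_printoptions(suppress=True,precision=4)
for cam in("top","side"):
    t=arm.grab_frame(cam)
    print(cam)
    for r in arm.place_of(t,"button_1")[:5]:
        u,v=r["position"][0]*640,r["position"][1]*480
        print(round(r["confidence"],2),round(u),round(v),world(t,u,v,0),world(t,u,v))
    save(t,cam+"5.png",(160,200,400,380),3)
E
```

```text
t: 13.58
eef_pos: [0.5539, 0.158, 0.0135]
ee_rot: [2.063, 1.571, -2.613]
force: [-0.1, -1.4, -0.4]
width: 0.0236
t: 14.95
eef_pos: [0.6443, -0.0601, 0.1031]
ee_rot: [1.25, 1.571, -3.079]
force: [-1.5, 0.1, -0.1]
width: 0.0239
top
0.74 316 216 [ 0.6355 -0.0195  0.    ] [ 0.6295 -0.0194  0.0296]
side
0.69 245 309 [0.5497 0.1891 0.    ] [0.537  0.1922 0.0262]
0.54 229 317 [0.5504 0.2275 0.    ] [0.5369 0.2299 0.0279]
```

View pics/side5.png

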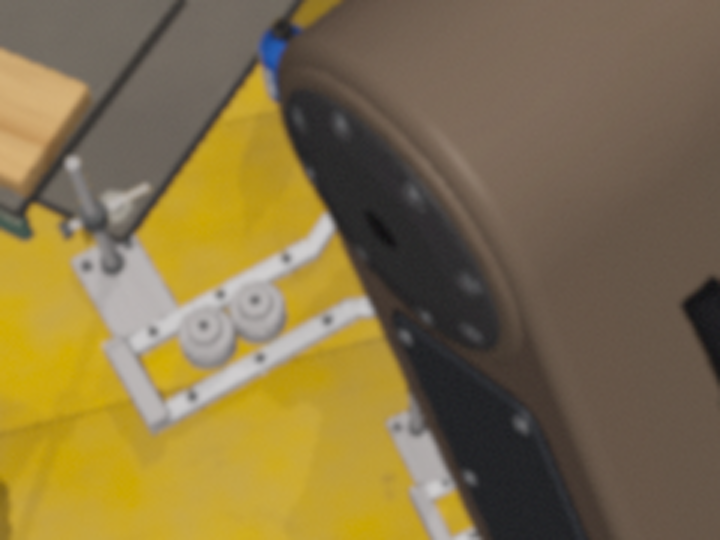

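Two buttons are in file at (208,335) and (258,310) in the crop. For the third push, the gripper body may pass close to the bottle, so I'll measure the bottle first.

```bash
python3 - <<'E'
from h import *
np.set_printoptions(suppress=True,precision=4)
for cam in("top","wrist","side"):
    t=arm.grab_frame(cam);C=cloud(t)
    for n in("dye_bottle","button_1"):
      for r in arm.masks_of(t,n)[:2]:
        m=r["mask"];P=C[m];P=P[(P[:,2]>-.01)&(P[:,2]<.12)]
        if len(P)<8: continue
        hi=P[P[:,2]>(.08 if n[0]=="d" else .029)];print(cam,n,round(r["confidence"],2),m.sum(),P.min(0),P.max(0),"hi",len(hi),np.median(hi,0) if len(hi) else '')
      for r in arm.place_of(t,n)[:3]:
        u,v=r["position"][0]*640,r["position"][1]*480;print("   place",n,round(r["confidence"],2),world(t,u,v,0))
E
```

```text
top dye_bottle 0.27 1183 [ 0.5938 -0.3899 -0.0077] [ 0.6709 -0.1992  0.0215] hi 0 
top button_1 0.75 217 [ 0.621  -0.0329 -0.0018] [0.6592 0.0029 0.0392] hi 79 [ 0.6401 -0.0163  0.0328]
   place button_1 0.75 [ 0.6415 -0.0127  0.    ]
wrist button_1 0.9 1638 [ 0.617  -0.0622 -0.0003] [ 0.6586 -0.019   0.1048] hi 413 [ 0.6411 -0.027   0.0343]
   place button_1 0.77 [ 0.6398 -0.0178  0.    ]
side dye_bottle 0.69 153 [ 0.7043  0.0664 -0.0018] [0.7491 0.094  0.0939] hi 34 [0.7163 0.0744 0.0851]
side button_1 0.61 296 [0.5303 0.1634 0.0028] [0.5696 0.2043 0.039 ] hi 108 [0.5499 0.1869 0.033 ]
side button_1 0.59 330 [ 0.5302  0.2063 -0.0018] [0.5709 0.2453 0.0398] hi 107 [0.5505 0.2258 0.0334]
   place button_1 0.64 [0.5522 0.1874 0.    ]
   place button_1 0.18 [0.723  0.0704 0.    ]
```

```bash
python3 -m inch '.39 .14 0 0 0 0;0 0 -1 0 0 0;0 0 -1 0 0 0;0 0 -.68 0 0 0;0 0 -.3 0 0 0;0 0 0 0 0 0' && python3 -m inch '-.2 .5 0 0 0 0;-.264 .206 0 0 0 0;-.264 .206 0 0 0 0;-.264 .206 0 0 0 0;-.264 .206 0 0 0 0;-.264 .206 0 0 0 0;-.24 .34 0 0 0 0;-.24 .34 0 0 0 0;-.24 .34 0 0 0 0;-.24 .34 0 0 0 0;-.24 .34 0 0 0 0;-.24 .34 0 0 0 0'
```

```text
t: 16.65
eef_pos: [0.6559, -0.0543, 0.0137]
ee_rot: [1.525, 1.57, -2.802]
force: [-0.2, -0.3, -0.6]
width: 0.0236
t: 18.15
eef_pos: [0.5663, 0.0534, 0.0142]
ee_rot: [1.699, 1.571, -2.628]
force: [1.9, -1.8, 3.1]
width: 0.0235
```

```bash
python3 -m inch '-.05 .284 0 0 0 -.67;-.05 .284 0 0 0 -.67;-.05 .284 0 0 0 -.67;-.05 .284 0 0 0 -.67;-.05 .284 0 0 0 -.67;-.05 .284 0 0 0 -.65;-.012 .3 0 0 0 0;-.012 .3 0 0 0 0;-.012 .3 0 0 0 0;0 0 0 0 0 0' && python3 -m inch '-.01 .17 0 0 0 0;-.01 .17 0 0 0 0;0 0 0 0 0 0'
python3 - <<'E'
from h import *
np.set_printoptions(suppress=True,precision=4)
t=arm.grab_frame("side")
for r in arm.place_of(t,"button_1")[:5]:
        u,v=r["position"][0]*640,r["position"][1]*480
        print(round(r["confidence"],2),round(u),round(v),world(t,u,v,0),world(t,u,v))
E
```

```text
t: 19.4
eef_pos: [0.5568, 0.1317, 0.014]
ee_rot: [-0.14, 1.57, 1.468]
force: [-0.2, -0.0, -0.3]
width: 0.0236
t: 19.77
eef_pos: [0.5562, 0.1414, 0.0141]
ee_rot: [-0.504, 1.57, 1.103]
force: [-0.4, -0.1, -0.3]
width: 0.0237
0.66 220 322 [0.5489 0.2503 0.    ] [0.5354 0.2522 0.028 ]
0.41 236 311 [0.555  0.2077 0.    ] [0.5415 0.2104 0.0276]
```

```bash
python3 -m inch '0 .1 0 0 0 0;0 0 0 0 0 0;0 .1 0 0 0 0;0 0 0 0 0 0'; python3 -m inch '0 .1 0 0 0 0;0 0 0 0 0 0'
```

```text
t: 20.38
eef_pos: [0.5562, 0.1472, 0.0142]
ee_rot: [-0.594, 1.571, 1.013]
force: [0.1, -1.6, -0.1]
width: 0.0235
t: 20.62
eef_pos: [0.5562, 0.1502, 0.0141]
ee_rot: [0.95, 1.571, 2.557]
force: [-1.2, -1.7, -0.3]
width: 0.0239
```

```bash
python3 -m inch '0 .07 0 0 0 0;0 0 0 0 0 0'
```

```text
t: 20.88
eef_pos: [0.5558, 0.151, 0.0141]
ee_rot: [2.505, 1.569, -2.172]
force: [1.5, -7.9, 1.7]
width: 0.0237
```

The stop was reached (7.9 N). Next I'll back off and turn the wrist camera to face the pointer, then read its height.

```bash
python3 -m inch '0 -.3 0 0 0 0;0 -.7 0 0 0 0;0 0 1 0 0 0;0 0 1 0 0 1;-.3 0 1 0 0 1;-.3 0 1 0 0 1;-.3 .3 1 0 0 1;-.3 .6 1 0 0 1;-.3 .6 .3 0 0 1;-.3 .6 0 0 0 1;0 .6 0 0 0 1;0 .6 0 0 0 1' && python3 -m inch '0 0 0 0 0 1;0 0 0 0 0 1;0 0 0 0 0 1;0 0 0 0 0 1;0 0 0 0 0 1;0 0 0 0 0 1;0 0 0 0 0 1;0 0 0 0 0 1;0 0 0 0 0 1;0 0 0 0 0 0;0 0 0 0 0 0'
python3 - <<'E'
from h import *
np.set_printoptions(suppress=True,precision=4)
p=arm.grab_frame("wrist");save(p,"w6.png");C=cloud(p)
for n in["button_1","seat","lane","mark_tip","focus_mark"]:
    for r in arm.place_of(p,n)[:4]:
        u,v=r["position"][0]*640,r["position"][1]*480
        print(n,round(r["confidence"],2),round(u),round(v),world(p,u,v) if 0<u<639 and 0<v<479 else '',world(p,u,v,0 if n!="seat" else .034))
for n in("focus_mark","button_1"):
  for r in arm.masks_of(p,n)[:3]:
    P=C[r["mask"]];t=P[P[:,2]>.029];print(n,round(r["confidence"],2),len(t),(t.min(0)+t.max(0))/2,t.min(0),t.max(0))
    if n[0]=="f": print(np.histogram(t[:,2],bins=np.arange(.03,.17,.004)))
np.save("w6.npy",C)
E
```

```text
t: 22.38
eef_pos: [0.5022, 0.221, 0.2034]
ee_rot: [-1.261, 1.57, 1.133]
force: [1.3, -0.4, 0.8]
width: 0.0236
t: 23.75
eef_pos: [0.5023, 0.2207, 0.2032]
ee_rot: [-1.836, 1.57, 1.339]
force: [-0.5, 0.6, -0.2]
width: 0.024
button_1 0.93 283 158 [0.5527 0.2548 0.0351] [0.5508 0.2582 0.    ]
button_1 0.91 331 161 [0.5517 0.216  0.0376] [0.5496 0.2152 0.    ]
button_1 0.63 373 161 [0.5529 0.1822 0.0354] [0.5511 0.1777 0.    ]
mark_tip 0.75 334 15 [0.644  0.2189 0.0862] [0.6672 0.2176 0.    ]
focus_mark 0.58 268 9 [0.6395 0.2569 0.1088] [0.6694 0.2715 0.    ]
focus_mark 0.72 1601 [0.61   0.2504 0.2063] [0.5699 0.2165 0.0508] [0.6501 0.2844 0.3618]
(array([  0,   0,   0,   0,   0,   1,   1,   0,   0,   0,   0,   2,  38,
        97, 594, 639, 215,   3,   2,   1,   1,   1,   1,   0,   0,   0,
         0,   0,   0,   0,   0,   0,   0,   0]), array([0.03 , 0.034, 0.038, 0.042, 0.046, 0.05 , 0.054, 0.058, 0.062,
       0.066, 0.07 , 0.074, 0.078, 0.082, 0.086, 0.09 , 0.094, 0.098,
       0.102, 0.106, 0.11 , 0.114, 0.118, 0.122, 0.126, 0.13 , 0.134,
       0.138, 0.142, 0.146, 0.15 , 0.154, 0.158, 0.162, 0.166]))
button_1 0.93 688 [0.5549 0.2161 0.1965] [0.5399 0.2046 0.0312] [0.5699 0.2275 0.3618]
button_1 0.93 698 [0.5554 0.2452 0.1954] [0.5408 0.223  0.029 ] [0.5699 0.2675 0.3618]
button_1 0.56 699 [0.5568 0.1939 0.1954] [0.5437 0.1649 0.029 ] [0.5699 0.223  0.3618]
```

View pics/w6.png

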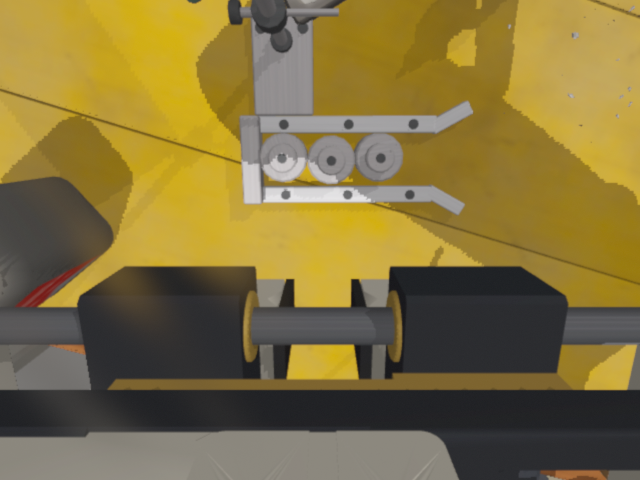

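The wrist view shows all three buttons close up at (283,158), (331,161) and (378,157), with the first against the stop. The collar is at (268,9), with a thin rod to (338,12) and a knob at (235,12). I'll check the rod and collar heights in the saved cloud.

```bash
python3 - <<'E'
from h import *
np.set_printoptions(suppress=True,precision=1,linewidth=200)
C=np.load("w6.npy")*1000
for v in (6,9,11,12,13,15,20,30,40,60,90): print(v,[tuple(int(round(a)) for a in C[v,u]) for u in (232,238,248,262,270,278,290,300,312,322,330,335,338)])
m=(C[...,2]>60)&(C[...,2]<130);m[250:]=0
i=np.argwhere(m);print(len(i),i.min(0),i.max(0))
cv2.imwrite("pics/w6c.png",cv2.resize(cv2.imread("pics/w6.png")[0:70,200:370],None,fx=4.5,fy=4.5,interpolation=2))
E
```

```text
6 [(645, 281, 92), (645, 277, 93), (671, 288, 2), (640, 260, 114), (641, 256, 110), (646, 253, 93), (666, 252, 23), (667, 244, 21), (667, 235, 22), (667, 227, 21), (668, 221, 18), (672, 217, 7), (674, 215, 1)]
9 [(643, 281, 93), (643, 277, 93), (645, 272, 88), (640, 261, 109), (640, 256, 107), (644, 253, 93), (646, 246, 88), (646, 240, 86), (646, 233, 87), (647, 226, 87), (647, 221, 86), (646, 218, 89), (647, 217, 88)]
11 [(642, 281, 92), (643, 278, 92), (644, 272, 89), (640, 261, 104), (640, 257, 104), (643, 253, 93), (645, 246, 88), (645, 240, 88), (645, 233, 88), (645, 226, 88), (646, 221, 88), (646, 218, 88), (646, 217, 89)]
12 [(642, 281, 93), (642, 277, 93), (643, 272, 88), (640, 262, 102), (640, 257, 102), (642, 253, 93), (645, 246, 85), (645, 240, 87), (645, 233, 88), (644, 226, 89), (645, 221, 88), (645, 218, 88), (645, 216, 88)]
13 [(641, 281, 92), (642, 278, 92), (643, 272, 88), (640, 262, 98), (640, 257, 100), (642, 253, 93), (644, 246, 87), (644, 240, 88), (644, 233, 88), (644, 226, 88), (645, 221, 87), (645, 218, 88), (645, 216, 88)]
15 [(640, 281, 92), (641, 278, 91), 
[... 509 characters left out ...]
(653, 235, 8), (655, 227, 1), (655, 220, 1), (656, 216, 1), (656, 214, 2)]
40 [(645, 302, 0), (645, 296, 2), (646, 288, 1), (644, 275, 10), (643, 268, 17), (639, 259, 35), (644, 252, 16), (645, 245, 9), (646, 235, 6), (648, 227, 1), (648, 220, 1), (648, 216, -1), (648, 213, 0)]
60 [(630, 302, 0), (630, 297, 0), (630, 288, 1), (629, 276, 8), (630, 269, 9), (630, 262, 8), (630, 252, 9), (631, 244, 8), (631, 234, 8), (633, 226, 0), (633, 220, 0), (633, 215, 2), (633, 213, 0)]
90 [(606, 303, 0), (606, 297, 1), (607, 289, -1), (606, 276, 9), (606, 269, 10), (607, 262, 8), (607, 252, 10), (607, 244, 9), (608, 234, 8), (609, 225, 0), (609, 219, 1), (609, 214, 1), (609, 212, 0)]
5326 [0 0] [249 338]
```

View pics/w6c.png

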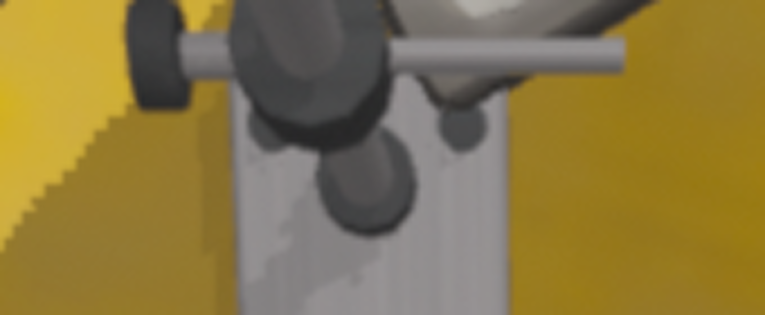

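The pointer's top face reads about 88 mm and the collar top about 94 mm. Both put the pointer centre near 86 mm. In the picture it lies along −y rather than towards the lane, but the height is what counts. Now on to the lens.

```bash
python3 -m inch '.238 -.992 0 0 0 -1;.238 -.992 0 0 0 -1;.238 -.992 0 0 0 -1;.238 -.992 0 0 0 -1;.238 -.992 0 0 0 -1;.238 -.992 0 0 0 -1;.238 -.992 0 0 0 -1;.238 -.992 0 0 0 -1;.238 -.992 0 0 0 -1;.238 -.992 0 0 0 -1;.238 -.992 0 0 0 -1;.238 -.992 0 0 0 -1' 0.36 40 && python3 -m inch '.238 -.992 0 0 0 -1;.238 -.992 0 0 0 -1;.238 -.992 0 0 0 -1;.238 -.992 0 0 0 -1;.238 -.992 0 0 0 -1;.238 -.992 0 0 0 -1;0 0 0 0 0 0;0 0 0 0 0 0'
python3 - <<'E'
from h import *
np.set_printoptions(suppress=True,precision=4)
from scipy.spatial.transform import Rotation as R
print(R.from_euler('xyz',arm.get_state()["ee_rot"]).as_matrix()[:,1])
p=arm.grab_frame("wrist");save(p,"w7.png");C=cloud(p)
for n in["lens_centre","lens_handle","tape_measure"]:
    for r in arm.place_of(p,n)[:2]:
        u,v=r["position"][0]*640,r["position"][1]*480
        print(n,round(r["confidence"],2),round(u),round(v),world(p,u,v,.008))
for cam in("wrist","top"):
  if cam=="top": p=arm.grab_frame(cam);C=cloud(p)
  for r in arm.masks_of(p,"tape_measure")[:1]:
    P=C[r["mask"]];P=P[(P[:,2]>.01)&(P[:,2]<.05)];print(cam,r["confidence"],len(P));print(P.min(0),P.max(0),np.percentile(P,2,0)) if len(P) else 0
  for r in arm.masks_of(p,"loupe")[:1]:
    h=np.array([world(p,u,v,.016) for v,u in np.argwhere(r["mask"])]);print(cam,"loupe",h.min(0),h.max(0))
    H=h[(h[:,1]<-.29)&(h[:,1]>-.385)];print("handle",H.mean(0),H.min(0),H.max(0),cv2.fitLine(H[:,:2].astype('f4'),2,0,.01,.01).ravel() if len(H)>5 else '')
E
```

```text
t: 25.65
eef_pos: [0.5881, -0.1369, 0.2032]
ee_rot: [-2.469, 1.571, -0.342]
force: [0.5, 0.6, 0.2]
width: 0.0316
t: 26.65
eef_pos: [0.6305, -0.3143, 0.2028]
ee_rot: [1.049, 1.57, 2.656]
force: [-0.8, 0.8, 0.6]
width: 0.0314
[-0.9993 -0.0364  0.0006]
lens_centre 0.61 323 294 [ 0.6268 -0.2362  0.008 ]
lens_handle 0.64 324 193 [ 0.6297 -0.3325  0.008 ]
tape_measure 0.66 214 167 [ 0.7274 -0.3517  0.008 ]
wrist 0.67 6699
[ 0.6892 -0.4003  0.01  ] [ 0.7694 -0.304   0.0382] [ 0.6917 -0.3828  0.0171]
wrist loupe [ 0.5931 -0.3915  0.016 ] [ 0.6617 -0.2249  0.016 ]
handle [ 0.6318 -0.3395  0.016 ] [ 0.6211 -0.385   0.016 ] [ 0.6421 -0.29    0.016 ] [ 0.03   -0.9995  0.6318 -0.3395]
top 0.9 383
[ 0.6902 -0.3485  0.0101] [ 0.7677 -0.307   0.0412] [ 0.6916 -0.3459  0.0117]
top loupe [ 0.6214 -0.3542  0.016 ] [ 0.641  -0.3017  0.016 ]
handle [ 0.6312 -0.3258  0.016 ] [ 0.6214 -0.3542  0.016 ] [ 0.641  -0.3017  0.016 ] [ 0.0055  1.      0.6312 -0.3258]
```

View pics/w7.png

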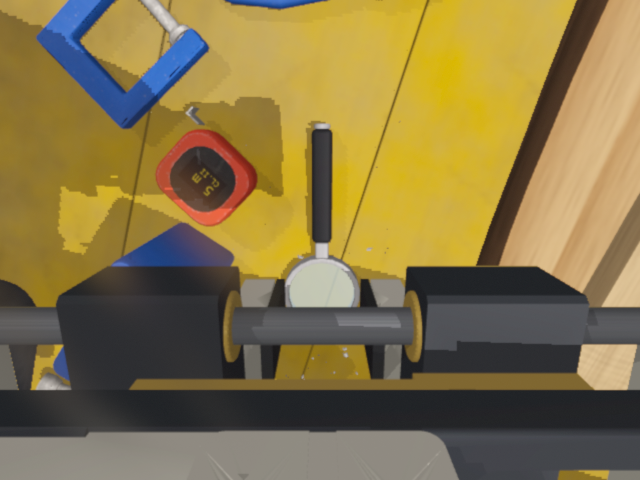

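The wrist view shows the handle at (321,185), the lens at (321,290) and the tape at (207,178). The blue can's corner at (190,235) is near the gripper body's path, so I'll check its clearance.

```bash
python3 - <<'E'
from h import *
np.set_printoptions(suppress=True,precision=3)
for cam in("wrist","top","side"):
    p=arm.grab_frame(cam);C=cloud(p).reshape(-1,3)
    P=C[(C[:,2]>.055)&(C[:,2]<.19)&(C[:,0]>.66)&(C[:,0]<.78)&(C[:,1]>-.4)&(C[:,1]<-.15)]
    if cam=="wrist": P=P[P[:,2]<.15]
    print(cam,len(P))
    for x0 in np.arange(.66,.78,.01):
        Q=P[(P[:,0]>=x0)&(P[:,0]<x0+.01)]
        if len(Q)>3: print(round(x0,2),len(Q),"ymin",np.percentile(Q[:,1],3),"zmax",Q[:,2].max())
E
```

```text
wrist 1646
0.72 87 ymin -0.283225414993836 zmax 0.0750956768395103
0.73 284 ymin -0.2896859088528049 zmax 0.09695668284334352
0.74 551 ymin -0.29636801772332677 zmax 0.11830442454669532
0.75 632 ymin -0.30050686758557216 zmax 0.1219358341200022
0.76 91 ymin -0.3003177076516919 zmax 0.12203162108039617
top 142
0.71 9 ymin -0.2714057956859092 zmax 0.12160796810393482
0.72 20 ymin -0.27711004431479036 zmax 0.12129474663219164
0.73 28 ymin -0.28357582781312934 zmax 0.12424329655177924
0.74 38 ymin -0.29059096930404027 zmax 0.1331736007963653
0.75 43 ymin -0.29626841838846063 zmax 0.1241260025105202
0.76 4 ymin -0.2970610961616254 zmax 0.1191292682178402
side 0
```

```bash
python3 -m inch '.05 -.69 0 0 0 0;0 0 -1 0 0 0;0 0 -1 0 0 0;0 0 -1 0 0 0;0 0 -1 0 0 0;0 0 -1 0 0 0;0 0 -1 0 0 0;0 0 -.4 0 0 0;0 0 -.25 0 0 0;0 0 0 0 0 0;0 0 0 0 0 0' && python3 -m inch '0 0 0 0 0 0;0 0 0 0 0 0;0 0 0 0 0 0;0 0 0 0 0 0;0 0 0 0 0 0' 0 40
```

```text
t: 28.62
eef_pos: [0.633, -0.3355, 0.0049]
ee_rot: [-1.931, 1.569, -0.324]
force: [-0.2, -0.5, -0.6]
width: 0.0314
t: 29.25
eef_pos: [0.6325, -0.3352, 0.0043]
ee_rot: [-2.042, 1.57, -0.435]
force: [-1.5, 1.2, 5.8]
width: 0.0177
```

The handle is gripped (17.7 mm). Next I'll lift it and carry it to the lane at a safe height.

```bash
python3 -m inch '0 0 .3 0 0 0;0 0 .6 0 0 0;0 0 1 0 0 0;0 0 1 0 0 0;0 0 .8 0 0 0;0 0 .5 0 0 0;0 .2 0 0 0 0;-.1 .6 0 0 0 0;-.16 .96 0 0 0 0;-.16 .96 0 0 0 0;-.16 .96 0 0 0 0;-.16 .96 0 0 0 0' && python3 -m inch '-.16 .96 0 0 0 0;-.16 .96 0 0 0 0;-.16 .96 0 0 0 0;-.16 .96 0 0 0 0;-.16 .96 0 0 0 0;-.16 .96 0 0 0 0;-.16 .96 0 0 0 0;-.16 .96 0 0 0 0;-.16 .96 0 0 0 0;-.16 .96 0 0 0 0;-.15 .96 0 0 0 0;0 .6 0 0 0 0' && python3 -m inch '0 .38 0 0 0 0;0 .2 0 0 0 0;0 0 0 0 0 0;0 0 0 0 0 0'
python3 - <<'E'
from h import *
np.set_printoptions(suppress=True,precision=4)
for cam in("side","top"):
    p=arm.grab_frame(cam);C=cloud(p)
    for r in arm.masks_of(p,"loupe")[:1]:
        P=C[r["mask"]];P=P[(P[:,2]>.06)&(P[:,2]<.2)];print(cam,len(P),P.min(0),P.max(0),np.median(P,0))
    for n in("lens_centre","button_1"):
      for r in arm.place_of(p,n)[:3]:
        u,v=r["position"][0]*640,r["position"][1]*480;print(n,round(r["confidence"],2),round(u),round(v),world(p,u,v),world(p,u,v,.13))
E
```

```text
t: 30.75
eef_pos: [0.6087, -0.1939, 0.1283]
ee_rot: [1.372, 1.568, 2.979]
force: [0.2, 0.1, -1.2]
width: 0.0179
t: 32.25
eef_pos: [0.556, 0.1402, 0.1287]
ee_rot: [1.958, 1.569, -2.717]
force: [0.3, -1.5, -0.7]
width: 0.0178
t: 32.75
eef_pos: [0.5575, 0.1555, 0.1296]
ee_rot: [2.167, 1.571, -2.511]
force: [-0.6, -0.1, -0.9]
width: 0.0176
side 483 [0.515  0.227  0.1233] [0.5746 0.2887 0.1458] [0.5356 0.2646 0.135 ]
lens_centre 0.56 209 295 [0.548  0.2526 0.1321] [0.5492 0.2524 0.13  ]
button_1 0.88 234 313 [0.5414 0.2175 0.0257] [0.4905 0.2273 0.13  ]
button_1 0.68 217 315 [0.5497 0.251  0.0343] [0.502  0.2573 0.13  ]
button_1 0.56 215 319 [0.5428 0.2583 0.0345] [0.4957 0.264  0.13  ]
lens_centre 0.61 183 240 [0.4977 0.1665 0.5142] [0.5566 0.264  0.13  ]
button_1 0.49 199 250 [0.5331 0.2267 0.1366] [0.5339 0.2282 0.13  ]
```

```bash
python3 -m inch '-.05 0 -.4 0 0 0;0 0 -.5 0 0 0;0 0 -.44 0 0 0;0 0 -.2 0 0 0;0 0 0 0 0 0;0 0 0 0 0 0;0 0 0 0 0 0'
python3 - <<'E'
from h import *
np.set_printoptions(suppress=True,precision=4)
p=arm.grab_frame("side");C=cloud(p);save(p,"s8.png",(150,200,330,335),4)
for r in arm.masks_of(p,"loupe")[:1]:
    m=r["mask"];P=C[m];P=P[(P[:,2]>.05)&(P[:,2]<.12)];print(len(P),np.percentile(P,[2,50,98],0))
    A=np.c_[P[:,:2],np.ones(len(P))];c,*_=np.linalg.lstsq(A,P[:,2],rcond=None);print("slope",c)
    # ring top at z=.093
    h=np.array([world(p,u,v,.093) for v,u in np.argwhere(m)])[:,:2].astype('f4');k=h[h[:,1]>.215];print("circle",cv2.minEnclosingCircle(k),"bbox",k.min(0),k.max(0))
for n in("lens_centre","button_1","mark_tip"):
    for r in arm.place_of(p,n)[:3]:
        u,v=r["position"][0]*640,r["position"][1]*480;print(n,round(r["confidence"],2),round(u),round(v),world(p,u,v,{"l":.086,"b":0,"m":.086}[n[0]]),world(p,u,v))
print(arm.get_state()["eef_pos"],arm.get_state()["force"])
E
```

```text
t: 34.02
eef_pos: [0.5563, 0.1564, 0.084]
ee_rot: [-1.069, 1.57, 0.538]
force: [-0.7, 0.5, -0.8]
width: 0.0174
433 [[0.5158 0.2316 0.0805]
 [0.5336 0.264  0.09  ]
 [0.5594 0.2875 0.0961]]
slope [-0.0242  0.0335  0.0938]
circle ((0.5409882664680481, 0.25864410400390625), 0.03516736626625061) bbox [0.5117 0.2281] [0.5636 0.2893]
lens_centre 0.77 212 304 [0.552  0.2522 0.086 ] [0.3089 0.284  0.5509]
button_1 0.63 216 323 [0.5511 0.2591 0.    ] [0.5385 0.2606 0.0259]
button_1 0.53 232 312 [0.5561 0.2183 0.    ] [0.5405 0.2212 0.0318]
button_1 0.41 248 304 [0.5562 0.1779 0.    ] [0.2642 0.2523 0.5968]
[0.5561 0.1562 0.0837] [ 0.1605  0.8915 -1.3328]
```

View pics/s8.png

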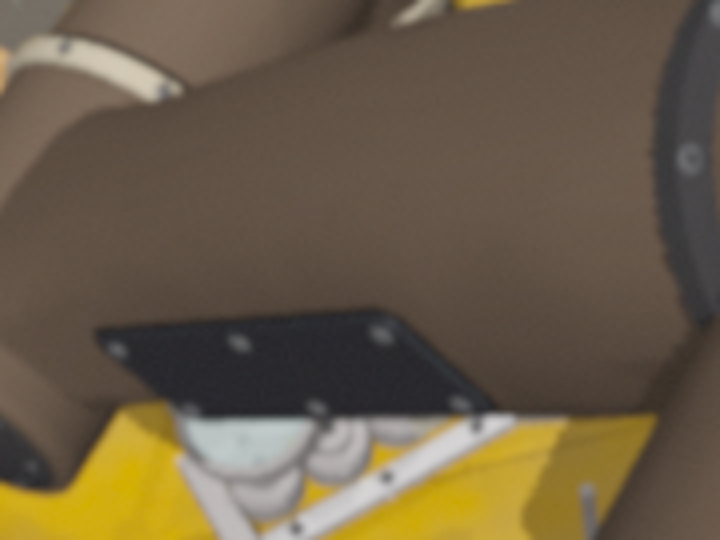

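The last picture shows the lens at (250,440) above the first button, with the file intact behind it. The side camera has the lens a few mm short in y, so I'll nudge it 3 mm, let it settle and hand in.

```bash
python3 -m inch '0 .1 0 0 0 0;0 0 0 0 0 0;0 0 0 0 0 0;0 0 0 0 0 0;0 0 0 0 0 0'
python3 - <<'E'
from h import *
np.set_printoptions(suppress=True,precision=4)
s=arm.get_state();print(s["t"],s["eef_pos"],s["force"],s["width"],abs(s["qd"]).max())
print(arm.job_done())
E
```

```text
t: 34.9
eef_pos: [0.556, 0.1591, 0.0835]
ee_rot: [2.46, 1.571, -2.217]
force: [0.3, -0.7, -1.4]
width: 0.0174
34.9 [0.556  0.1591 0.0835] [ 0.3298 -0.7321 -1.4448] 0.017399817994208096 0.0012352376352178787
the job is handed in; nothing more can be done
None
```

I pushed the three buttons one at a time along the bench into the larger lane. The third push pressed the file against the stop, with about 8 N on the wrist. I then picked up the lens by its handle and handed in at 34.9 s while holding it over the first button. No verdict was reported.

**Buttons:** the wrist camera showed all three close up between the rails, with the first at the stop, about (0.552, 0.256). In the last picture the file was still intact.

**Lens height:** mid height was about 86 mm by the arm's own reading. The pointer's centre measured about 86 mm from two surfaces (pointer top 88 mm, collar top 94 mm).

**Lens hold:** the grip was 17.4 mm wide at 40 N, and the arm was at rest. A rough fit to the lens depth suggested about 0.04 rad of tilt.

**What disagreed or stayed unchecked:**
- **Centring:** before the last nudge, the side camera put the lens about 6 mm short of the button, while the arm's own position said it was centred. I split the difference with a 3 mm nudge and took no picture after it.
- **Pointer direction:** the pointer lay parallel to the lane, not towards it as described. I used only its height.
- **Bottle, tin and tape measure:** I planned the moves to clear them and felt no contact force, but did not re-measure them at the end.

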